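# Clip a paint brush into the drying stand and tip it to drain

### The job

Put the slim brush with the round necked wooden handle up to drain on the drying stand. While the stand's arm is still about level, lay the handle in the arm's fork and clip, bristles out over the drip tray, find by sight or feel where the thin neck meets the clip, and press it down, without ramming it, past the sprung jaw until it sits fully home at both ends; then push the thumb bar down until the arm slopes about 30 degrees and leave it so, with the other things left where they are.

Things in the scene. Friction and masses are not known exactly. Their poses are not given: they have to be found in the camera images.
- brush: slim paint brush lying flat, 254 mm long, 80 g. Round wooden handle, 20 mm diameter, x = -105 to +70 mm, with a thin neck (12 mm diameter, 18 mm long) at x = -54 to -36; then a steel ferrule (x 69 to 103, 38 wide, 20 thick) and rigid bristles to x = 149 mm (36 wide). Origin on the handle's underside; x along the handle to the bristles, z up as it lies; handle axis at z = 10 mm
- handle (a point): point on the handle's axis (axes as brush) with 36 mm of plain round handle behind it to the neck and 69 mm ahead to the ferrule; the place to grip. The neck's middle is 45 mm behind it (-x); the balance point is about 10 mm ahead
- bristles (a point): the tip of the brush's bristles, on the rod's axis, 149 mm from handle
- stand: grey drying stand, fixed to the table: base plate 170 x 100 x 12 mm, an aluminium drip tray (150 x 110 mm, 20 high) at its +x end, two upright cheeks that carry the tilting arm. Origin at table height under the pivot; x towards the drip tray, z up. The brush is to lie along x above it, bristles to +x
- pivot (a point): the arm's hinge axis, 90 mm above the table, over the stand's origin; the arm turns about the stand's y axis
- tilt (a joint): tilt of the arm, rad: 0 = level (end stop), grows to 0.75 as the +x (tray) end goes down. Stiff friction hinge (about 0.25 N m): it stays where it is left. Pressing on the clip end pushes it back to the level stop
- seat (a point): point of the tilting arm on the axis of a seated handle, 52 mm above the pivot when level. Its axes turn with the arm: x along the arm towards the tray, z up. Seated, handle lies within 15 mm of it along x. The arm is an aluminium bar 136 x 20 mm, its top 39 mm below this point. At +45 mm is the fork, near -45 mm the clip; between them both sides are free
- fork (a point): the fork, on a seated handle's axis, 45 mm from seat to +x: two fixed black plastic prongs 24 mm apart inside, 12 mm thick along x, flared outward at the top, which ends 18 mm above this point; takes the 20 mm handle, nothing holds it down there
- jaw (a joint): sprung jaw of the clip, rad: 0 at rest, 0.1 as the neck passes, 0.02 seated. The clip (12 mm thick) is locked anywhere 34 to 56 mm from seat to -x, not reported: look or feel. Its prongs, 15 mm apart, take only the neck; the thick handle stops 7 mm too high. At +y the jaw's 9 mm roller overhangs the neck (centre 7 mm to +y, 6 above the axis; jaw top 25 above); 10 N down passes it
- thumb (a point): the point to press on the thumb bar: top face of a flat aluminium crossbar, 22 mm (x) by 160 mm (y) by 6 mm, sticking out on both sides of the arm at x = 55 mm from the pivot; this point is 68 mm to +y of the arm's middle, 13 mm above the pivot when level. The other side (y = -68 mm) is the same
- widebrush: bystander: wider, shorter brush with a flat wooden handle, 180 x 56 x 18 mm, lying flat, origin near its ferrule; it may lie on either side of the slim brush
- greymoulding: bystander: slate grey moulding sample, 150 x 100 x 22 mm, origin under its centre
- whitemoulding: bystander: white plaster moulding sample, 150 x 100 x 22 mm, origin under its centre
- tub: bystander: open white plastic tub, 124 mm diameter, 115 mm high, origin under its centre
- cup: bystander: clear plastic cup, 72 mm diameter, 100 mm high, origin under its centre
- jar: bystander: closed glass jar, 68 mm diameter, 85 mm high, origin under its centre
- paintcan: bystander: steel paint can, 100 mm diameter, 120 mm high, origin under its centre

How it is judged:
By the outcome, as a careful person would: the job done as asked, in the order asked, and still so for the second after the job is handed in, with the robot touching nothing.
It also fails if it takes over 64 s, if anything falls off the work surface, if the arm or the gripper's body presses on something with over 40 N, if the wrist force passes 120 N, or if a joint passes its speed limit or range.

### The arm

A 6-joint arm with a two-finger parallel gripper is mounted at the origin on the work surface. World frame = base frame: x ahead of the robot, y to its left, z up, the work surface at z = 0. Lengths are in m, angles in rad, forces in N, time in s.
With the tool pointing down it reaches from about 0.25 to 0.775 m from the base axis. Payload 4 kg.
Tool frame: the origin (TCP) lies at the very end of the fingers, on their centre line; the grasp point (between the pads) lies 19 mm behind it; z points along the fingers, y is the direction in which the jaws open and shut (so a half turn about z gives the same grasp; the last joint's range is limited). The gripper opens to 94 mm and grips with 3 to 60 N. Pads are 16 mm wide; open, the fingers measure 119 mm over their backs; the gripper's body (75 mm by 177 mm) begins 78 mm behind the grasp point.
Start: joints at [-1.427, 0.087, 1.371, -0, 1.684, -0.103], TCP at [0.134, -0.533, 0.206] pointing down, gripper open.
Joint ranges: [-3.1, 3.1], [-0.76, 2.03], [0.27, 2.55], [-1.08, 4.22], [0.17, 2.65], [-2.57, 2.57]. Speed limits (rad/s): [2.79, 2.79, 3.14, 3.14, 3.14, 3.14].

### API

Orientations are given as [roll, pitch, yaw] about the fixed x, y, z axes, in that order (R = Rz(yaw) Ry(pitch) Rx(roll)).
In Python, from bench import robot, snapshot, calibration gives the robot as it stands. The module is installed in compiled form; this text tells all that it offers.
- The arm moves only by the tool servo_tool, never from a script. Its argument "series" is text: rows parted by semicolons, each of 5 numbers parted by spaces: the closure, from -1 (fully open) to 1 (shut), then the shift along the tool's x, y, z in cm, then the turn about the tool's z in rad. A call has 1 to 20 rows; each row is the pose to reach, as a shift and turn from the pose commanded when the call began, along the tool's axes at that moment; what a row does not reach only later rows make up. A row lasts 1/12 s, in which the tool goes at most 41.7 mm and 7.16 degrees, less where a joint would pass 70% of its speed; a pose out of reach is approached as far as the arm can. A call with a gripper value outside its range is refused whole. The fingers move at their own pace and stop on an object; the grip force is fixed at half the most. Time passes only in rows, so rows that repeat a pose let the fingers close. It gives the time, the measured TCP pose, the force and the opening at its end, in the units of the state.
- robot.get_obs(): the state, without advancing time (a new reading comes with each control period).
- snapshot(name): name is "scene" or "top"; returns (picture, depth): 420x560x3 uint8, red, green, blue; 420x560 float32, m along the optical axis (not along the pixel's ray), 0 where there is no reading.
- calibration(name): a dict with "fx", "fy", "cx", "cy" (pixels), "rvec" (rotation vector, rad) and "tvec" (3), from world to camera coordinates, as OpenCV has them. Camera axes: x right, y down, z forward; pixel columns grow to the right and rows downward; lengths in m; the calibration is good to about 2 mm. A picture is of the moment at which its call begins. calibration takes no time and is no camera call.
- robot.close_job(): hands the job in, once; it reports no verdict.
The state is a dict: "time": time; "joint_positions": joint angles; "qvel": joint speeds; "joint_torque": joint torques, N m; "tool_pos": TCP position; "ee_rot": TCP orientation; "wrist_force": force on the tool from outside, world axes, zero at the start; "wrist_torque": the same for the moment, N m; "width": finger opening in m.
Only numpy, scipy, OpenCV 4.12 (cv2) and the standard library are available. Lean on these libraries where they do the work, as an engineer would, in place of code of your own. Each camera call takes 0.05 s, during which the arm holds its last target. There are 200 camera calls.

## Working session

There is one attempt and no reset: what is moved stays moved. The work goes in short steps, Python scripts to look and compute and a tool call to move; the robot and the scene stay as the last step left them, time stands still between calls to the robot, and variables do not carry over. Pictures are saved under pics/ and viewed, about 8 in all and at most 12, crops included, and the job is handed in when it is done.

Besides the shell and the picture viewer there is one more tool, called as name(argument=value, ...) on one line, values as JSON. servo_tool: Moves the arm, as the interface text tells. Its arguments: {"type":"object","properties":{"series":{"type":"string"}},"required":["series"]}

```bash
mkdir -p pics; cat > h.py <<'E'
import numpy as np, cv2
from bench import robot, snapshot, calibration
def cam(n):
    c=calibration(n); R=cv2.Rodrigues(np.array(c['rvec'],float))[0]; return c,R,np.array(c['tvec'],float).ravel()
def world(n,d):
    c,R,t=cam(n); v,u=np.mgrid[:d.shape[0],:d.shape[1]]
    P=np.stack([(u-c['cx'])/c['fx']*d,(v-c['cy'])/c['fy']*d,d],-1)
    return (P-t)@R
def save(n,f):
    p,d=snapshot(n); cv2.imwrite(f'pics/{f}.png',p[...,::-1]); W=world(n,d); W[d==0]=np.nan; np.save(f'{f}.npy',W); return p,W
E
python3 - <<'E'
from h import *
for n in('top','scene'):
    p,W=save(n,n+'0'); c,R,t=cam(n); print(n,c['fx'],-R.T@t,R[2])
a=cv2.imread('pics/top0.png');b=cv2.imread('pics/scene0.png')
print(robot.get_obs())
E
```

```text
top 489.7530401801732 [ 0.32420253 -0.02672872  1.63115966] [ 0.14979932 -0.01272375 -0.98863455]
scene 477.3940959706264 [1.06014064 0.62742886 1.24800948] [-0.3671472  -0.46907328 -0.80322674]
{'time': 0.1, 'joint_positions': array([-1.42713095e+00,  8.78813849e-02,  1.37211267e+00, -3.42921581e-05,
        1.68362916e+00, -1.03082324e-01]), 'qvel': array([-0.00067321, -0.00198466, -0.00251992,  0.0014916 , -0.00056879,
       -0.00166098]), 'joint_torque': array([ 2.22318304e-03, -3.41251910e+01, -3.03302479e+01,  7.19781895e-02,
        3.04568990e-02, -9.53756285e-05]), 'tool_pos': array([ 0.13425786, -0.53283343,  0.20441624]), 'ee_rot': array([-3.13956936e+00, -1.75043998e-04,  2.46743700e-01]), 'wrist_force': array([ 0.44012505,  0.14593291, -0.26390375]), 'wrist_torque': array([-0.0092107 ,  0.00619238, -0.02585064]), 'width': 0.09365068855905384}
```

View pics/top0.png

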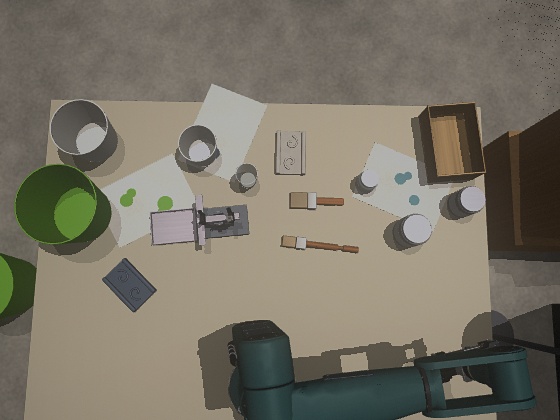

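View pics/scene0.png

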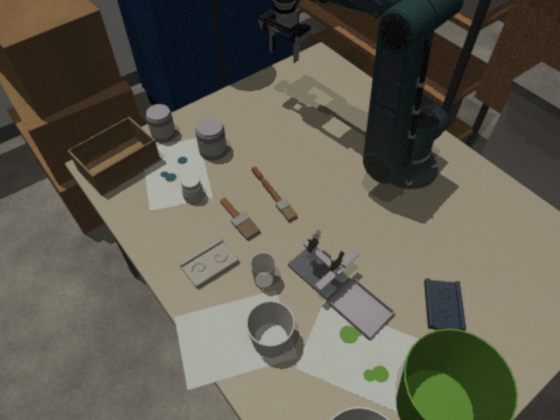

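The top picture shows the slim brush from (283,241) at the bristles to (358,249) at the handle end. The stand covers (150–248, 200–245) with its tray to the left, and the wide brush is at (290–343,200).

```bash
python3 - <<'E'
from h import *
W=np.load('top0.npy'); im=cv2.imread('pics/top0.png')
def pr(u,v): print((u,v),W[v,u].round(3))
for q in [(284,241),(300,243),(330,246),(342,247),(357,249),(230,290)]: pr(*q)
# brush: height in region
r=np.zeros(W.shape[:2],bool); r[228:260,275:368]=1
hsv=cv2.cvtColor(im,cv2.COLOR_BGR2HSV)
m=r&(W[...,2]>0.007)
P=W[m]; c=P[:,:2].mean(0); u,s,vt=np.linalg.svd(P[:,:2]-c); d=vt[0]; d=d*np.sign(d[1])
a=(P[:,:2]-c)@d; b=(P[:,:2]-c)@np.array([-d[1],d[0]])
print(m.sum(),c,d,np.degrees(np.arctan2(d[1],d[0])),a.min(),a.max())
for lo in np.arange(a.min(),a.max(),.015):
    k=(a>=lo)&(a<lo+.015); print(round(lo-a.min(),3),k.sum(),b[k].min().round(4),b[k].max().round(4),P[k,2].max().round(4))
# stand
r[:]=0; r[190:255,140:260]=1
for n,lo,hi in(('plate',.008,.016),('tray',.002,.03),('high',.09,.2)):
    k=r&(W[...,2]>lo)&(W[...,2]<hi); Q=W[k]
    rc=cv2.minAreaRect(Q[:,:2].astype(np.float32)); print(n,k.sum(),rc,Q.min(0),Q.max(0))
big=cv2.resize(im[195:255,140:370],None,fx=3.4,fy=3.4,interpolation=cv2.INTER_CUBIC)
b2=cv2.imread('pics/scene0.png')[220:340,270:400]; b2=cv2.resize(b2,None,fx=3,fy=3,interpolation=cv2.INTER_CUBIC)
o=np.zeros((204+360,782,3),np.uint8);o[:big.shape[0],:big.shape[1]]=big;o[204:,:390]=b2
cv2.imwrite('pics/z0.png',o)
E
```

```text
(284, 241) [ 0.467 -0.067  0.02 ]
(300, 243) [ 0.461 -0.119  0.022]
(330, 246) [ 0.453 -0.219  0.014]
(342, 247) [ 0.45  -0.258  0.021]
(357, 249) [ 0.443 -0.306  0.027]
(230, 290) [ 0.305  0.109 -0.003]
681 [ 0.45861295 -0.17043672] [0.074512   0.99722012] 85.72681626921135 -0.1724984888785281 0.13595996288225742
0.0 3 -0.0452 -0.0058 0.008
0.015 11 -0.0642 0.0291 0.0129
0.03 33 -0.0666 0.0272 0.0271
0.045 31 -0.0447 0.0184 0.0264
0.06 34 -0.037 0.0365 0.0257
0.075 27 -0.0594 0.0379 0.0236
0.09 29 -0.0576 0.0259 0.0236
0.105 30 -0.026 0.0405 0.0297
0.12 31 -0.032 0.0117 0.0234
0.135 29 -0.0465 0.0366 0.0272
0.15 33 -0.019 0.0472 0.0268
0.165 34 -0.0511 0.0352 0.025
0.18 30 -0.0538 0.0438 0.0259
0.195 42 -0.0311 0.0418 0.0273
0.21 61 -0.05 0.0494 0.0267
0.225 58 -0.043 0.0413 0.0286
0.24 54 -0.0446 0.0523 0.0272
0.255 52 -0.0322 0.0376 0.0255
0.27 50 -0.0179 0.0517 0.0272
0.285 5 -0.0207 0.0292 0.0097
0.3 4 -0.0258 0.0174 0.0105
plate 988 ((0.5283463597297668, 0.21841704845428467), (0.2153373509645462, 0.39553600549697876), 0.9024532437324524) [0.4206919  0.02184116 0.0080058 ] [0.63847865 0.41785296 0.0159816 ]
tray 3672 ((0.5291182994842529, 0.21729667484760284), (0.21649563312530518, 0.40094026923179626), 0.8297500610351562) [0.41909834 0.01537943 0.00200001] [0.63947676 0.418965   0.0292317 ]
high 695 ((0.5293477177619934, 0.14567750692367554), (0.15750247240066528, 0.13629190623760223), 4.883686542510986) [0.44682713 0.07736344 0.09035654] [0.60281479 0.22014868 0.17969335]
```

View pics/z0.png

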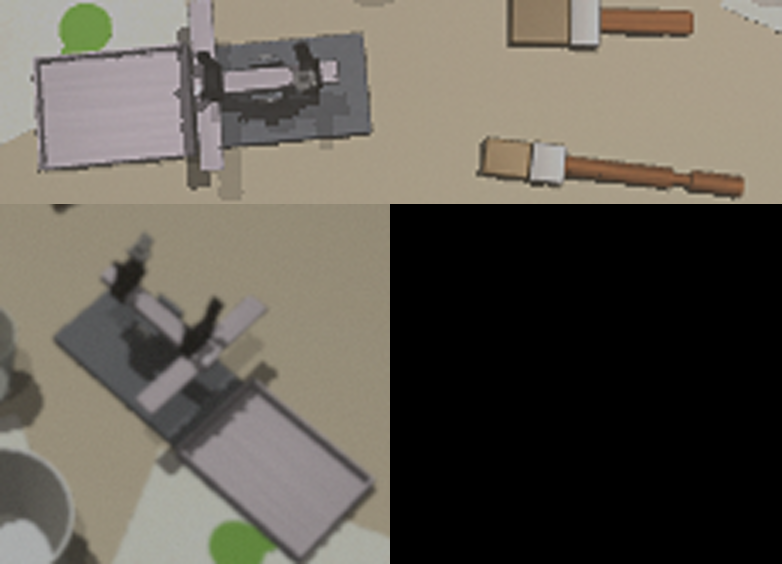

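```bash
cat >> h.py <<'E'
def ray(n,u,v,z):
    c,R,t=cam(n); o=-R.T@t; d=R.T@np.array([(u-c['cx'])/c['fx'],(v-c['cy'])/c['fy'],1]); return o+d*(z-o[2])/d[2]
def proj(n,P):
    c=calibration(n); K=np.array([[c['fx'],0,c['cx']],[0,c['fy'],c['cy']],[0,0,1]])
    return cv2.projectPoints(np.asarray(P,float).reshape(-1,3),np.array(c['rvec'],float),np.array(c['tvec'],float),K,None)[0].reshape(-1,2)
E
python3 - <<'E'
from h import *
im=cv2.imread('pics/top0.png'); hsv=cv2.cvtColor(im,cv2.COLOR_BGR2HSV)
r=lambda a,b,z:ray('top',a/3.4+140-.35,b/3.4+195-.35,z).round(4)
print('tray');T=[r(38,62,.02),r(183,46,.02),r(190,155,.02),r(42,170,.02)]
print(np.array(T)); print('plate');B=[r(218,45,.012),r(360,33,.012),r(372,132,.012),r(222,145,.012)];print(np.array(B))
for X in(T,B): d=X[0]-X[1];d2=X[3]-X[2];print(np.degrees(np.arctan2(d[1],d[0])),np.degrees(np.arctan2(d2[1],d2[0])),np.linalg.norm(d),np.linalg.norm(d2),np.linalg.norm(X[1]-X[2]))
print('arm right end',r(337,70,.1),'xbar near end',r(210,170,.103),'fork',r(205,75,.15),'clip',r(309,72,.15))
# brush: wood pixels
m=(hsv[...,0]<14)&(hsv[...,1]>110); m[:230]=0;m[262:]=0;m[:,:295]=0;m[:,370:]=0
v,u=np.nonzero(m); Q=np.array([ray('top',a,b,.010) for a,b in zip(u,v)])[:,:2]
c=Q.mean(0);d=np.linalg.svd(Q-c)[2][0];d*=np.sign(d[1]);a=(Q-c)@d
print('brush',len(Q),np.degrees(np.arctan2(d[1],d[0])),'butt',c+d*a.min(),'ferrule',c+d*a.max(),a.max()-a.min())
for lo in np.arange(a.min(),a.max(),.01): print(round(lo-a.min(),3),((a>=lo)&(a<lo+.01)).sum(),end=' | ')
print('tips',ray('top',480/3.4+139.65,158/3.4+194.65,.01))
W=np.load('top0.npy')
# bright crossbar depths
mm=(im.min(2)>140); mm[:,:185]=0;mm[:,245:]=0;mm[:185]=0;mm[255:]=0; mm&=(W[...,2]>.06)
v,u=np.nonzero(mm); Q=W[mm]; k=u<205
print('xbar',k.sum(),np.median(Q[k],0),Q[k].min(0),Q[k].max(0),'bar',np.median(Q[~k],0),(~k).sum(), u[k].min(),u[k].max(),v[k].min(),v[k].max())
x=cv2.resize(im[185:252,185:255],None,fx=8.5,fy=8.5,interpolation=cv2.INTER_CUBIC); cv2.imwrite('pics/z1.png',x)
E
```

```text
tray
[[0.5544 0.3755 0.02  ]
 [0.5722 0.2352 0.02  ]
 [0.4656 0.2243 0.02  ]
 [0.4492 0.3662 0.02  ]]
plate
[[0.5749 0.2022 0.012 ]
 [0.5889 0.0632 0.012 ]
 [0.4912 0.0493 0.012 ]
 [0.4765 0.1949 0.012 ]]
97.23054257318543 96.59267247981572 0.14142464424561937 0.14284456587493977 0.10715582112045993
95.75140209036599 95.76513455797239 0.13970325694127533 0.14634018586840733 0.0986838385957903
arm right end [0.5394 0.0788 0.1   ] xbar near end [0.4448 0.1926 0.103 ] fork [0.5262 0.1934 0.15  ] clip [0.5302 0.1004 0.15  ]
brush 234 83.92817148287651 butt [ 0.44371051 -0.31294745] ferrule [ 0.4621047  -0.14002403] 0.17389898569766002
0.0 15 | 0.01 14 | 0.02 14 | 0.03 15 | 0.04 11 | 0.05 5 | 0.06 10 | 0.07 15 | 0.08 16 | 0.09 16 | 0.1 13 | 0.11 15 | 0.12 14 | 0.13 13 | 0.14 15 | 0.15 14 | 0.16 12 | 0.17 7 | tips [ 0.46734768 -0.05643972  0.01      ]
xbar 211 [0.51863534 0.20054888 0.10014633] [0.44682713 0.18471916 0.08856481] [0.60281479 0.21547712 0.1100644 ] bar [0.5317262  0.14643168 0.1037952 ] 135 196 204 195 244
```

View pics/z1.png

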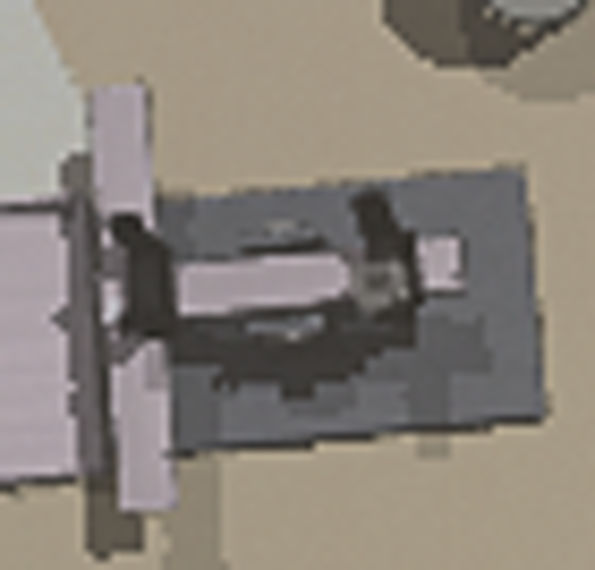

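```bash
python3 - <<'E'
from h import *
r=lambda a,b,z:ray('top',(a+.5)/8.5+184.5,(b+.5)/8.5+184.5,z)
X=np.array([r(*q,.103) for q in[(92,88),(147,82),(175,510),(120,512)]]); print(X.round(4))
c=X.mean(0)[:2]; e=(X[0]+X[1]-X[2]-X[3])[:2]/2; print('xbar c',c,'len',np.linalg.norm(e),'yaw',np.degrees(np.arctan2(e[1],e[0]))+90, np.linalg.norm(X[0]-X[1]))
yaw=np.radians(95.8); ux=np.array([np.cos(yaw),np.sin(yaw)]); uy=np.array([-ux[1],ux[0]])
piv=c-.055*ux; print('pivot',piv)
L=lambda p:(((p[:2]-piv)@ux).round(4),((p[:2]-piv)@uy).round(4))
for n,q,z in[('end',(463,240),.103),('end',(463,290),.103),('clipR low',(422,300),.105),('clipR',(418,250),.12),('prongtop',(372,195),.16),('jawtop',(380,282),.167),('jawtopL',(358,282),.167),('jawtopR',(405,282),.167),('forktop',(127,222),.16),('forktop2',(120,350),.16),('plate',(524,168),.012),('plate',(545,418),.012)]: print(n,L(r(*q,z)))
# scene camera crop
im=cv2.imread('pics/scene0.png'); x=cv2.resize(im[222:312,290:380],None,fx=6.6,fy=6.6,interpolation=cv2.INTER_CUBIC)
def S(p): 
    q=piv+p[0]*ux+p[1]*uy; w=proj('scene',[q[0],q[1],p[2]])[0]; return tuple(int(round(k)) for k in((w-[290,222]+.5)*6.6-.5))
for xx in(-68,-56,-34,68): cv2.line(x,S((xx/1e3,-.01,.103)),S((xx/1e3,.01,.103)),(0,255,0),1)
for s in(-1,1): cv2.line(x,S((-.068,.01*s,.103)),S((.068,.01*s,.103)),(0,255,0),1)
for xx in(-.040,-.052): cv2.polylines(x,[np.array([S((xx,-.02,.103)),S((xx,.02,.103)),S((xx,.0115,.167)),S((xx,-.0115,.16)),S((xx,-.02,.103))])],False,(0,0,255),1)
cv2.imwrite('pics/z2.png',x)
E
```

```text
[[0.602  0.2173 0.103 ]
 [0.6045 0.1969 0.103 ]
 [0.4452 0.181  0.103 ]
 [0.4442 0.2011 0.103 ]]
xbar c [0.52398533 0.19907288] len 0.1593165076211778 yaw 95.77537594654514 0.020502828373232
pivot [0.52954343 0.14435445]
end (np.float64(-0.0678), np.float64(-0.0104))
end (np.float64(-0.0664), np.float64(0.0082))
clipR low (np.float64(-0.0511), np.float64(0.0109))
clipR (np.float64(-0.052), np.float64(-0.0056))
prongtop (np.float64(-0.0397), np.float64(-0.0208))
jawtop (np.float64(-0.0408), np.float64(0.0117))
jawtopL (np.float64(-0.033), np.float64(0.0111))
jawtopR (np.float64(-0.0496), np.float64(0.0125))
forktop (np.float64(0.0479), np.float64(-0.0186))
forktop2 (np.float64(0.0534), np.float64(0.027))
plate (np.float64(-0.089), np.float64(-0.0507))
plate (np.float64(-0.0894), np.float64(0.0485))
```

View pics/z2.png

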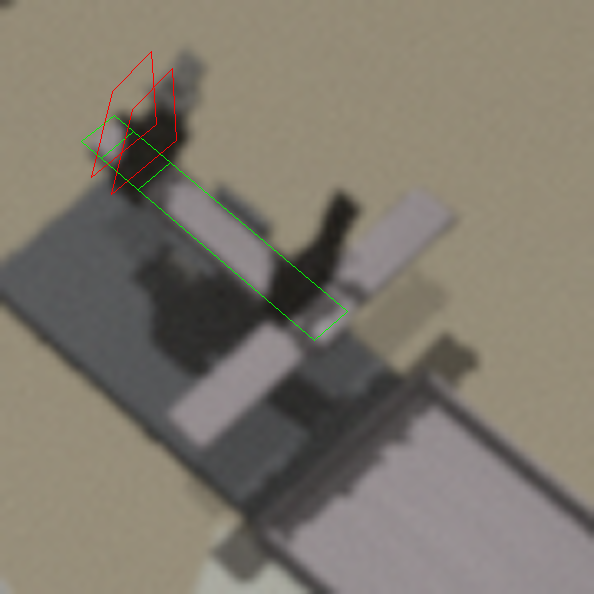

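servo_tool(series="-1 2 2 0 -0.1; -1 4 5 0 -0.2; -1 6 8 0 -0.32; -1 8 11 0 -0.44; -1 10 14 0 -0.56; -1 12 17 0 -0.68; -1 14 17 0 -0.8; -1 16 17 0 -0.92; -1 18 17 0 -1.04; -1 20 17 0 -1.16; -1 20 17 0 -1.22")

```text
time: 1.02
tool_pos: [0.374, -0.6475, 0.2038]
ee_rot: [3.141, -0.003, 1.477]
wrist_force: [0.0, 0.9, -0.5]
width: 0.0941
```

The top-view fit agrees with the given sizes: crossbar 159 mm long, arm end at −67 mm. The pivot is at about (0.5295, 0.1444) with yaw 95.8°. The clip centre is at about −44 mm from the seat. The scene overlay is off by about 2 px.

Next I move above the brush and descend.

servo_tool(series="-1 4 0.4 0 0; -1 8 0.8 0 0; -1 12 1.2 0 0; -1 16 1.6 0 0; -1 20 2 0 0; -1 24 2.4 0 0; -1 28 2.8 0 0; -1 32 3.2 0 0; -1 36 3.6 0 0; -1 40 3.9 0 0; -1 43 3.9 0 0; -1 44.5 3.9 4 0.01; -1 44.5 3.9 8 0.01; -1 44.5 3.9 12 0.01; -1 44.5 3.9 15 0.01; -1 44.5 3.9 15 0.01; -1 44.5 3.9 15 0.01")

```text
time: 2.43
tool_pos: [0.4533, -0.2099, 0.0538]
ee_rot: [-3.137, -0.002, 1.457]
wrist_force: [0.3, 0.6, 0.5]
width: 0.0943
```

servo_tool(series="-1 0.1 0.1 2.5 0; -1 0.1 0.1 4 0; -1 0.1 0.1 4.7 0; -1 0.1 0.1 4.9 0; -1 0.1 0.1 4.9 0; 1 0.1 0.1 4.9 0; 1 0.1 0.1 4.9 0; 1 0.1 0.1 4.9 0; 1 0.1 0.1 4.9 0; 1 0.1 0.1 4.9 0; 1 0.1 0.1 4.9 0; 1 0.1 0.1 4.9 0; 1 0.1 0.1 4.9 0; 1 0.1 0.1 4.9 0; 1 0.1 0.1 4.9 0")

```text
time: 3.68
tool_pos: [0.4559, -0.2099, 0.0064]
ee_rot: [-3.141, 0.0, 1.457]
wrist_force: [0.6, 0.2, 0.1]
width: 0.0308
```

servo_tool(series="1 0 0 0 0; 1 0 0 0 0; 1 0 0 0 0; 1 0 0 0 0; 1 0 0 0 0; 1 0 0 0 0; 1 0 0 -1 0; 1 0 0 -4 0; 1 0 0 -8 0; 1 0 0 -12 0; 1 0 0 -16 0; 1 0 0 -20 0; 1 0 0 -20 0; 1 0 0 -20 0")

```text
time: 4.85
tool_pos: [0.4575, -0.2108, 0.2109]
ee_rot: [3.134, 0.004, 1.457]
wrist_force: [-0.2, -0.6, -2.0]
width: 0.0191
```

servo_tool(series="1 2 0.2 0 0; 1 5 0.5 0 0; 1 9 0.8 0 0; 1 13 1.1 0 0; 1 17 1.5 0 -0.04; 1 21 1.8 0 -0.08; 1 25 2.2 0 -0.12; 1 29 2.5 0 -0.16; 1 32 2.8 0 -0.2; 1 34.5 3 0 -0.215; 1 36 3.1 0 -0.215; 1 36.2 3.1 0 -0.215; 1 36.2 3.1 0 -0.215; 1 36.2 3.1 0 -0.215")

```text
time: 6.02
tool_pos: [0.5273, 0.1453, 0.2053]
ee_rot: [-3.139, 0.001, 1.671]
wrist_force: [-0.6, 0.2, -0.3]
width: 0.0189
```

```bash
cat > look.py <<'E'
import sys; from h import *
n=sys.argv[1]; p,W=save(n,'t'+n); o=robot.get_obs(); print(o['tool_pos'],o['ee_rot'],o['wrist_force'],o['width'])
a=cv2.imread('pics/ttop.png')[180:260,150:260] if n=='top' else cv2.imread('pics/tscene.png')[190:320,270:400]
k=7.2 if n=='top' else 4.6
cv2.imwrite(f'pics/{sys.argv[2]}.png',cv2.resize(a,None,fx=k,fy=k,interpolation=cv2.INTER_CUBIC))
E
python3 look.py top v1;python3 look.py scene v2
python3 -c "
import cv2,numpy as np
a=cv2.imread('pics/v1.png')[:, 200:792];b=cv2.imread('pics/v2.png')
a=cv2.resize(a,(400,389));b=cv2.resize(b,(400,400));o=np.zeros((400,800,3),np.uint8);o[:389,:400]=a;o[:,400:]=b;cv2.imwrite('pics/v12.png',o)"
```

```text
[0.52745787 0.14502301 0.20565065] [-3.13992634e+00  7.84720229e-04  1.67050993e+00] [-0.54141374 -0.16644017  0.52222399] 0.019267273218984447
[0.52762519 0.14490015 0.20602634] [-3.14064054e+00  6.08301201e-04  1.67010667e+00] [-0.37067287 -1.0947123  -0.25929052] 0.0194413588500446
```

View pics/v12.png

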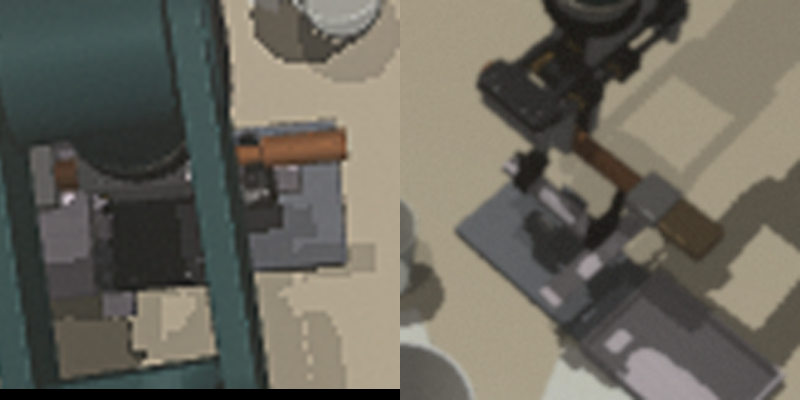

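```bash
cat >> h.py <<'E'
yaw=np.radians(95.8); ux=np.array([np.cos(yaw),np.sin(yaw)]); uy=np.array([-ux[1],ux[0]]); piv=np.array([.52954,.14435])
def L(p): d=np.asarray(p)[...,:2]-piv; return np.stack([d@ux,d@uy],-1)*1e3
def wood(f,n,z,box):
    im=cv2.imread(f'pics/{f}.png'); hsv=cv2.cvtColor(im,cv2.COLOR_BGR2HSV)
    m=(hsv[...,0]<14)&(hsv[...,1]>110); k=np.zeros_like(m); k[box[0]:box[1],box[2]:box[3]]=1; v,u=np.nonzero(m&k)
    return u,v,L(np.array([ray(n,a,b,z) for a,b in zip(u,v)]))
E
python3 - <<'E'
from h import *
u,v,Q=wood('ttop','top',.209,(195,222,222,262))
print(len(u)); 
for lo in range(-116,-30,6):
    k=(Q[:,0]>=lo)&(Q[:,0]<lo+6)
    if k.any(): print(lo,k.sum(),Q[k,1].min().round(1),Q[k,1].max().round(1),Q[k,1].mean().round(1))
print(Q[:,0].min())
W=np.load('ttop.npy'); w=W[v,u]; k=np.isfinite(w[:,2]); print('z fit',np.polyfit(Q[k,0],w[k,2],1),np.median(w[k,2]))
o=robot.get_obs(); print(L(o['tool_pos']))
# ferrule/bristle heights in scene
W=np.load('tscene.npy'); im=cv2.imread('pics/tscene.png')
for a,b in((585,150),(610,175),(630,190),(655,205),(690,225)):
    uu=int((a-400)/400*130+270); vv=int(b/400*130+190); q=W[vv-1:vv+2,uu-1:uu+2].reshape(-1,3); q=np.nanmedian(q,0); print((uu,vv),q.round(4),L(q).round(1))
E
```

```text
117
-104 6 -9.5 5.6 -1.8
-98 12 -10.0 5.3 -2.2
-92 13 -10.5 4.8 -3.1
-86 13 -11.0 4.3 -3.4
-80 11 -8.5 3.8 -2.4
-74 11 -9.0 6.0 -2.1
-68 13 -9.5 5.8 -1.8
-62 13 -10.1 5.2 -2.1
-56 10 -10.3 4.7 -1.8
-50 6 -5.1 1.0 -2.1
-44 8 -5.7 3.5 -1.1
-38 1 -5.9 -5.9 -5.9
-100.76131564394395
z fit [-5.76464458e-05  2.13075960e-01] 0.21767490646647117
[0.74083328 1.84941228]
(330, 238) [0.5304 0.1656 0.2178] [21. -3.]
(338, 246) [0.5287 0.1943 0.214 ] [49.8 -4.2]
(344, 251) [0.5264 0.2152 0.2159] [70.8 -4. ]
(352, 256) [0.5257 0.2426 0.2214] [98.1 -6.1]
(364, 263) [0.514  0.2737 0.2181] [130.3   2.4]
```

servo_tool(series="1 -0.1 0 0.5 0; 1 -0.1 -0.1 1.2 0; 1 -0.1 -0.1 1.8 0; 1 -0.1 -0.1 2 0; 1 -0.1 -0.1 2 0; 1 -0.1 -0.1 2 0")

```text
time: 6.62
tool_pos: [0.5268, 0.1449, 0.1861]
ee_rot: [-3.141, 0.0, 1.672]
wrist_force: [0.6, -0.7, -0.8]
width: 0.0191
```

```bash
python3 look.py top v3;python3 look.py scene v4
python3 -c "
import cv2,numpy as np
a=cv2.imread('pics/ttop.png')[190:235,180:255];b=cv2.imread('pics/tscene.png')[225:300,295:395]
a=cv2.resize(a,None,fx=5,fy=5,interpolation=2);b=cv2.resize(b,None,fx=4.2,fy=4.2,interpolation=2);o=np.zeros((320,800,3),np.uint8);o[:225,:375]=a;o[:315,376:796]=b;cv2.imwrite('pics/v34.png',o)"
python3 - <<'E'
from h import *
u,v,Q=wood('ttop','top',.188,(195,222,222,262)); print(len(u),Q[:,0].min())
for lo in range(-106,-30,6):
    k=(Q[:,0]>=lo)&(Q[:,0]<lo+6)
    if k.any(): print(lo,k.sum(),Q[k,1].min().round(1),Q[k,1].max().round(1))
print(L(robot.get_obs()['tool_pos']))
E
```

```text
[0.52705413 0.14507716 0.18647262] [3.14149435e+00 8.09556882e-05 1.67176553e+00] [ 0.26652889  0.80087498 -0.49897463] 0.01927601166074345
[0.52715646 0.1451485  0.18668912] [3.14113292e+00 6.32662608e-05 1.67184127e+00] [ 0.2995154   0.90353942 -1.26181367] 0.019004847585314375
111 -100.04233152843574
-106 1 -9.6 -9.6
-100 12 -10.1 5.4
-94 12 -10.6 4.9
-88 12 -10.9 4.4
-82 10 -8.7 3.9
-76 11 -9.2 6.3
-70 12 -9.7 5.8
-64 13 -10.2 5.3
-58 10 -7.7 4.8
-52 7 -5.2 1.3
-46 7 -5.7 3.5
-40 4 -3.0 3.2
[1.03528012 2.29064138]
```

View pics/v34.png

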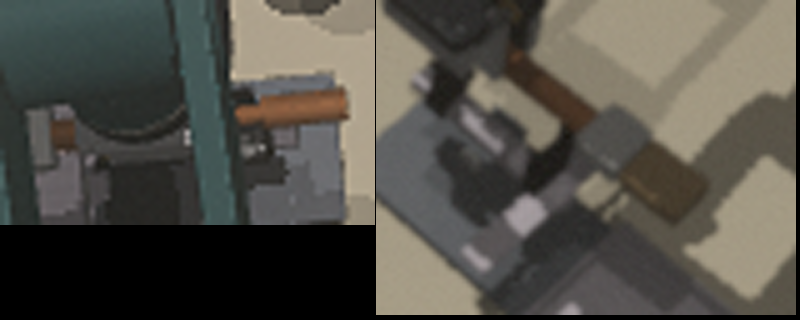

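servo_tool(series="1 0 -0.1 0.4 0; 1 0 -0.1 0.8 0; 1 0 -0.1 1.2 0; 1 0 -0.1 1.6 0; 1 0 -0.1 2 0; 1 0 -0.1 2.3 0; 1 0 -0.1 2.6 0; 1 0 -0.1 2.6 0; 1 0 -0.1 2.6 0")

```text
time: 7.47
tool_pos: [0.5259, 0.145, 0.1602]
ee_rot: [-3.141, 0.0, 1.672]
wrist_force: [0.3, -0.7, -1.4]
width: 0.0194
```

servo_tool(series="1 0 0 0.1 0; 1 0 0 0.2 0; 1 0 0 0.3 0; 1 0 0 0.3 0; 1 0 0 0.3 0")

```text
time: 7.88
tool_pos: [0.526, 0.145, 0.1574]
ee_rot: [-3.142, 0.0, 1.672]
wrist_force: [-0.5, 0.9, -1.0]
width: 0.0192
```

servo_tool(series="1 0 0 0.1 0; 1 0 0 0.2 0; 1 0 0 0.3 0; 1 0 0 0.3 0; 1 0 0 0.3 0")

```text
time: 8.3
tool_pos: [0.5264, 0.1451, 0.1548]
ee_rot: [3.14, 0.0, 1.672]
wrist_force: [1.6, 0.6, 0.8]
width: 0.0193
```

servo_tool(series="1 0 0 0.1 0; 1 0 0 0.2 0; 1 0 0 0.2 0; 1 0 0 0.2 0")

```text
time: 8.63
tool_pos: [0.5269, 0.1455, 0.1532]
ee_rot: [3.139, -0.001, 1.672]
wrist_force: [2.7, 2.0, 2.0]
width: 0.0191
```

servo_tool(series="1 0 0 0.1 0; 1 0 0 0.2 0; 1 0 0 0.2 0; 1 0 0 0.2 0")

```text
time: 8.97
tool_pos: [0.5267, 0.1451, 0.151]
ee_rot: [3.14, 0.0, 1.672]
wrist_force: [4.2, 2.6, 4.3]
width: 0.0194
```

```bash
cat > avg.py <<'E'
from h import *
F=[]
for i in range(6): snapshot('top'); o=robot.get_obs(); F.append(np.r_[o['wrist_force'],o['wrist_torque']*10,o['tool_pos']*1e3])
F=np.array(F); print('F',F.mean(0)[:3].round(2),'sd',F.std(0)[:3].round(2),'T*10',F.mean(0)[3:6].round(2),'pos',F.mean(0)[6:].round(2), 'along',L(o['tool_pos']).round(1),'Fax',(F.mean(0)[:2]@ux).round(2),'Flat',(F.mean(0)[:2]@uy).round(2))
E
python3 avg.py
```

```text
F [4.15 1.61 4.04] sd [0.33 0.51 0.5 ] T*10 [ 1.04 -9.3   1.65] pos [526.5  144.98 150.88] along [0.9 3.1] Fax 1.18 Flat -4.29
```

servo_tool(series="1 0.1 0 0 0; 1 0.2 0 0 0; 1 0.2 0 0 0; 1 0.2 0 0 0")

```text
time: 9.6
tool_pos: [0.526, 0.1457, 0.1504]
ee_rot: [3.142, 0.003, 1.671]
wrist_force: [5.2, -2.5, 3.5]
width: 0.0193
```

```bash
python3 avg.py
```

```text
F [ 4.51 -2.08  4.69] sd [0.37 0.33 0.44] T*10 [ -6.22 -10.19   1.88] pos [526.04 145.7  150.36] along [1.7 3.3] Fax -2.53 Flat -4.28
```

servo_tool(series="1 0.1 0 0 0; 1 0.2 0 0 0; 1 0.2 0 0 0; 1 0.2 0 0 0")

```text
time: 10.23
tool_pos: [0.5258, 0.1474, 0.1502]
ee_rot: [-3.141, 0.003, 1.671]
wrist_force: [5.1, -3.3, 4.5]
width: 0.019
```

```bash
python3 avg.py
```

```text
F [ 4.52 -2.42  3.84] sd [0.38 0.3  0.23] T*10 [ -6.93 -10.42   1.7 ] pos [525.78 147.43 150.23] along [3.5 3.4] Fax -2.87 Flat -4.25
```

servo_tool(series="1 -0.1 0 0 0; 1 -0.2 0 0 0; 1 -0.3 0 0 0; 1 -0.4 0 0 0; 1 -0.4 0 0 0; 1 -0.4 0 0 0")

```text
time: 11.03
tool_pos: [0.5259, 0.1456, 0.1505]
ee_rot: [3.142, -0.001, 1.672]
wrist_force: [3.0, 3.2, 5.0]
width: 0.019
```

```bash
python3 avg.py
```

```text
F [3.78 2.2  4.48] sd [0.41 0.38 0.27] T*10 [ 3.49 -8.42  0.97] pos [525.94 145.35 150.57] along [1.2 3.5] Fax 1.8 Flat -3.98
```

servo_tool(series="1 -0.1 0 0 0; 1 -0.2 0 0 0; 1 -0.3 0 0 0; 1 -0.3 0 0 0; 1 -0.3 0 0 0; 1 -0.3 0 0 0")

```text
time: 11.83
tool_pos: [0.5262, 0.1424, 0.1504]
ee_rot: [-3.141, -0.001, 1.672]
wrist_force: [4.4, 3.3, 5.5]
width: 0.0189
```

```bash
python3 avg.py
```

```text
F [3.7  3.75 4.62] sd [0.41 0.3  0.33] T*10 [ 6.05 -8.22  0.09] pos [526.22 142.45 150.37] along [-1.6  3.5] Fax 3.36 Flat -4.06
```

servo_tool(series="1 -0.1 0 0 0; 1 -0.2 0 0 0; 1 -0.2 0 0 0; 1 -0.2 0 0 0")

```text
time: 12.47
tool_pos: [0.5263, 0.1414, 0.1504]
ee_rot: [3.142, -0.003, 1.672]
wrist_force: [3.7, 5.4, 4.4]
width: 0.0189
```

```bash
python3 avg.py
```

```text
F [3.59 5.74 4.54] sd [0.38 0.43 0.24] T*10 [ 9.53 -8.2  -0.18] pos [526.34 141.4  150.41] along [-2.6  3.5] Fax 5.35 Flat -4.16
```

servo_tool(series="1 0.2 0 0 0; 1 0.4 0 0 0; 1 0.6 0 0 0; 1 0.7 0 0 0; 1 0.7 0 0 0; 1 0.7 0 0 0")

```text
time: 13.27
tool_pos: [0.526, 0.1448, 0.1501]
ee_rot: [-3.141, 0.004, 1.67]
wrist_force: [5.2, -2.9, 4.3]
width: 0.0191
```

```bash
python3 avg.py
```

```text
F [ 4.54 -2.41  3.69] sd [0.35 0.28 0.43] T*10 [-6.18 -9.75 -0.02] pos [525.95 144.83 150.08] along [0.9 3.5] Fax -2.86 Flat -4.27
```

servo_tool(series="1 0.1 0 0 0; 1 0.2 0 0 0; 1 0.2 0 0 0; 1 0.2 0 0 0")

```text
time: 13.9
tool_pos: [0.5257, 0.1467, 0.1499]
ee_rot: [-3.141, 0.004, 1.67]
wrist_force: [5.3, -2.2, 3.2]
width: 0.0192
```

```bash
python3 avg.py
```

```text
F [ 4.17 -2.47  3.53] sd [0.5  0.24 0.65] T*10 [-6.4  -9.91 -0.31] pos [525.7  146.73 149.96] along [2.7 3.6] Fax -2.88 Flat -3.9
```

servo_tool(series="1 0.1 0 0 0; 1 0.2 0 0 0; 1 0.2 0 0 0; 1 0.2 0 0 0")

```text
time: 14.53
tool_pos: [0.5255, 0.1483, 0.1499]
ee_rot: [-3.14, 0.005, 1.67]
wrist_force: [3.9, -3.2, 3.0]
width: 0.0192
```

```bash
python3 avg.py
```

```text
F [ 4.57 -3.43  3.45] sd [0.64 0.34 0.33] T*10 [-8.18 -9.69 -0.47] pos [525.49 148.28 149.89] along [4.3 3.6] Fax -3.88 Flat -4.2
```

servo_tool(series="1 0.1 0 0 0; 1 0.2 0 0 0; 1 0.2 0 0 0; 1 0.2 0 0 0")

```text
time: 15.17
tool_pos: [0.5254, 0.1494, 0.1499]
ee_rot: [-3.14, 0.007, 1.669]
wrist_force: [3.6, -4.7, 3.9]
width: 0.0191
```

```bash
python3 avg.py
```

```text
F [ 4.34 -5.18  3.69] sd [0.41 0.44 0.5 ] T*10 [-11.97  -9.84   0.07] pos [525.37 149.45 149.85] along [5.5 3.6] Fax -5.59 Flat -3.79
```

Feeling along the neck, the shoulders are met at tool positions −2.6 and +5.4 mm (both at about 5.4 N). That makes the centre +1.4, with about 6 mm of free play, which matches an 18 mm neck in a 12 mm clip. I go to the centre and press.

servo_tool(series="1 -0.2 0 0 0; 1 -0.4 0 0 0; 1 -0.6 0 0 0; 1 -0.7 0 0 0; 1 -0.7 0 0 0; 1 -0.7 0 0 0")

```text
time: 15.97
tool_pos: [0.5256, 0.147, 0.1502]
ee_rot: [-3.141, -0.002, 1.672]
wrist_force: [3.7, 3.4, 2.8]
width: 0.0194
```

```bash
python3 avg.py
```

```text
F [3.51 3.62 3.14] sd [0.69 0.31 0.36] T*10 [ 5.54 -7.9  -0.56] pos [525.55 147.01 150.21] along [3.  3.7] Fax 3.25 Flat -3.86
```

servo_tool(series="1 0 0 0.1 0; 1 0 0 0.2 0; 1 0 0 0.3 0; 1 0 0 0.4 0; 1 0 0 0.4 0; 1 0 0 0.4 0")

```text
time: 16.77
tool_pos: [0.5266, 0.1469, 0.1472]
ee_rot: [3.139, -0.001, 1.673]
wrist_force: [4.4, 2.7, 4.7]
width: 0.0194
```

```bash
python3 avg.py
```

```text
F [4.39 3.86 4.84] sd [0.4  0.44 0.35] T*10 [  4.93 -10.03   0.93] pos [526.57 146.93 147.16] along [2.9 2.7] Fax 3.39 Flat -4.76
```

servo_tool(series="1 -0.1 0 0 0; 1 -0.2 0 0 0; 1 -0.2 0 0.1 0; 1 -0.2 0 0.2 0; 1 -0.2 0 0.3 0; 1 -0.2 0 0.3 0; 1 -0.2 0 0.3 0")

```text
time: 17.65
tool_pos: [0.527, 0.1453, 0.1447]
ee_rot: [3.138, -0.002, 1.673]
wrist_force: [5.1, 4.0, 5.4]
width: 0.0193
```

```bash
python3 avg.py
```

```text
F [4.79 4.04 5.92] sd [0.51 0.28 0.16] T*10 [ 6.15 -9.75  1.62] pos [526.98 145.24 144.62] along [1.1 2.4] Fax 3.53 Flat -5.18
```

servo_tool(series="1 0 0 0.1 0; 1 0 0 0.2 0; 1 0 0 0.3 0; 1 0 0 0.4 0; 1 0 0 0.4 0; 1 0 0 0.4 0")

```text
time: 18.45
tool_pos: [0.5274, 0.1443, 0.1401]
ee_rot: [3.138, -0.0, 1.672]
wrist_force: [5.8, 0.9, 3.2]
width: 0.0194
```

```bash
python3 avg.py
```

```text
F [6.38 1.4  3.91] sd [0.38 0.31 0.37] T*10 [  4.52 -12.83   1.78] pos [527.4  144.29 140.01] along [0.2 2.2] Fax 0.75 Flat -6.49
```

servo_tool(series="1 0.05 0 0.1 0; 1 0.1 0 0.2 0; 1 0.1 0 0.3 0; 1 0.1 0 0.3 0; 1 0.1 0 0.3 0")

```text
time: 19.17
tool_pos: [0.5269, 0.1445, 0.1373]
ee_rot: [3.139, 0.001, 1.672]
wrist_force: [4.0, -0.0, 5.5]
width: 0.0194
```

```bash
python3 avg.py; python3 look.py top a; python3 look.py scene b; python3 - <<'E'
import cv2,numpy as np
a=cv2.imread('pics/ttop.png')[190:235,180:255];b=cv2.imread('pics/tscene.png')[225:300,295:395]
a=cv2.resize(a,None,fx=5,fy=5,interpolation=2);b=cv2.resize(b,None,fx=4.2,fy=4.2,interpolation=2);o=np.zeros((320,800,3),np.uint8);o[:225,:375]=a;o[:315,376:796]=b;cv2.imwrite('pics/v56.png',o)
from h import *
u,v,Q=wood('ttop','top',.145,(195,225,222,262)); W=np.load('ttop.npy')[v,u]; k=np.isfinite(W[:,2])
print('butt',Q[:,0].min(),'y',Q[:,1].mean(),'slope z',np.polyfit(Q[k,0],W[k,2]*1e3,1))
for lo in range(-106,-30,12):
    j=(Q[:,0]>=lo)&(Q[:,0]<lo+12)&k
    if j.any(): print(lo,j.sum(),(np.median(W[j,2])*1e3).round(1))
E
```

```text
F [5.12 0.07 5.09] sd [0.33 0.82 0.46] T*10 [ 0.89 -9.96  1.21] pos [526.92 144.49 137.26] along [0.4 2.6] Fax -0.45 Flat -5.1
[0.52693838 0.1444823  0.13728445] [3.13913163e+00 1.10827314e-03 1.67176188e+00] [4.74429553 0.26074367 5.0796567 ] 0.018970404105647806
[0.52691945 0.14452006 0.13727721] [3.13915383e+00 1.10012770e-03 1.67183921e+00] [ 5.3659448  -0.36283533  6.00574586] 0.019145540365437665
butt -100.88036994374485 y -1.1659543051674761 slope z [4.07500195e-03 1.51536845e+02]
-106 14 152.4
-94 19 151.0
-82 22 150.2
-70 19 151.3
-58 17 152.9
-46 6 151.7
```

View pics/v56.png

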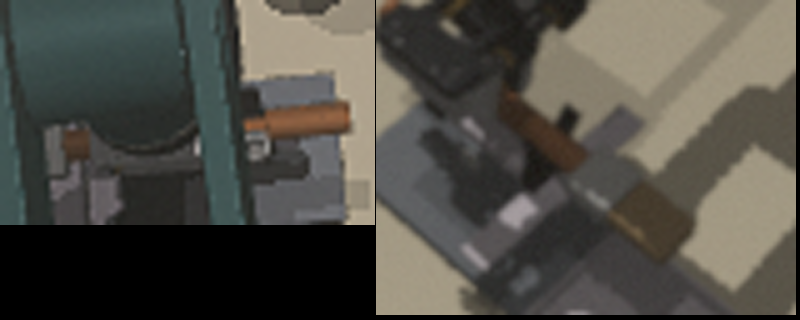

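The top picture shows the handle lying along the arm, with the jaw just below it at (262,145). The handle's top stays near z = 151.5 mm over its whole visible length. A seated handle should give 152 mm, so it looks home. I release it and prove it with a gentle press of the closed fingers.

servo_tool(series="0.3 0 0 0 0; 0 0 0 0 0; -0.3 0 0 0 0; -0.6 0 0 0 0; -0.6 0 0 0 0; -0.6 0 0 0 0; -0.6 0 0 0 0; -0.6 0 0 -2 0; -0.6 0 0 -5 0; -0.6 0 0 -7 0; -0.6 0 0 -7 0")

```text
time: 20.48
tool_pos: [0.5283, 0.1454, 0.2121]
ee_rot: [3.132, -0.001, 1.672]
wrist_force: [0.9, -0.4, 1.5]
width: 0.0752
```

servo_tool(series="1 -1 -0.1 0 0; 1 -2.2 -0.1 0 0; 1 -2.2 -0.1 0 0; 1 -2.2 -0.1 0 0; 1 -2.2 -0.1 0 0; 1 -2.2 -0.1 0 0; 1 -2.2 -0.1 0 0; 1 -2.2 -0.1 0 0; 1 -2.2 -0.1 0 0; 1 -2.2 -0.1 0 0; 1 -2.2 -0.1 0 0; 1 -2.2 -0.1 0 0; 1 -2.2 -0.1 0 0; 1 -2.2 -0.1 0 0")

```text
time: 21.65
tool_pos: [0.5273, 0.1231, 0.2065]
ee_rot: [3.142, 0.0, 1.672]
wrist_force: [-0.0, -0.7, 0.2]
width: 0.0003
```

```bash
python3 avg.py; python3 -c "
from h import *; print(robot.get_obs()['width'])"
```

```text
F [0.02 0.02 0.04] sd [0.59 0.5  0.55] T*10 [-0.36 -1.05 -0.13] pos [527.24 123.02 206.47] along [-21.    4.4] Fax 0.01 Flat -0.02
-0.00012590165914657314
```

servo_tool(series="1 0 0.2 2 0; 1 0 0.2 4 0; 1 0 0.2 5 0; 1 0 0.2 5.1 0; 1 0 0.2 5.2 0; 1 0 0.2 5.3 0; 1 0 0.2 5.3 0; 1 0 0.2 5.3 0")

```text
time: 22.62
tool_pos: [0.5298, 0.1233, 0.1546]
ee_rot: [3.14, 0.0, 1.672]
wrist_force: [0.8, 0.7, 0.3]
width: 0.0006
```

```bash
python3 avg.py
```

```text
F [-0.2   0.04  0.07] sd [0.37 0.7  0.25] T*10 [-0.35 -0.84  0.14] pos [529.51 123.26 154.07] along [-21.    2.3] Fax 0.06 Flat 0.2
```

servo_tool(series="1 0 0 0.1 0; 1 0 0 0.2 0; 1 0 0 0.3 0; 1 0 0 0.4 0; 1 0 0 0.4 0; 1 0 0 0.4 0")

```text
time: 23.42
tool_pos: [0.5299, 0.1233, 0.1521]
ee_rot: [3.138, 0.0, 1.672]
wrist_force: [-1.3, -0.5, 8.2]
width: 0.0004
```

```bash
python3 avg.py
```

```text
F [-1.97 -0.13  8.11] sd [0.53 0.56 0.34] T*10 [-1.12  2.86  0.2 ] pos [529.93 123.31 152.08] along [-21.    1.7] Fax 0.07 Flat 1.98
```

servo_tool(series="1 0 0 0.1 0; 1 0 0 0.2 0; 1 0 0 0.3 0; 1 0 0 0.4 0; 1 0 0 0.4 0; 1 0 0 0.4 0")

```text
time: 24.22
tool_pos: [0.5307, 0.123, 0.1516]
ee_rot: [3.135, 0.001, 1.672]
wrist_force: [-5.4, -1.6, 18.6]
width: 0.0007
```

```bash
python3 avg.py
```

```text
F [-5.36 -1.56 18.75] sd [0.43 0.35 0.43] T*10 [-3.6   9.5   0.05] pos [530.65 123.05 151.64] along [-21.3   1. ] Fax -1.01 Flat 5.49
```

servo_tool(series="1 0 0 -1 0; 1 0 0 -1.6 0; 1 2 0 -1.6 0; 1 4.5 0 -1.6 0; 1 4.5 0 -1.2 0; 1 4.5 0 -0.8 0; 1 4.5 0 -0.7 0; 1 4.5 0 -0.6 0; 1 4.5 0 -0.6 0; 1 4.5 0 -0.6 0")

```text
time: 25.35
tool_pos: [0.5249, 0.1683, 0.1521]
ee_rot: [3.141, -0.002, 1.671]
wrist_force: [-1.1, 4.0, 3.9]
width: 0.0004
```

```bash
python3 avg.py
```

```text
F [-1.23  3.49  5.18] sd [0.28 0.26 0.39] T*10 [6.63 1.45 0.03] pos [524.91 168.29 152.07] along [24.3  2.2] Fax 3.6 Flat 0.88
```

Contact at the fork end is also at z = 152.1 mm, so both ends are home. Next is the thumb bar on its +y side.

servo_tool(series="1 0 0 -2 0; 1 0 0 -4 0; 1 0 0 -5 0; 1 1 -2 -5 0; 1 2 -4 -5 0; 1 3.1 -6 -5 0; 1 3.1 -6 -3 0; 1 3.1 -6 0 0; 1 3.1 -6 2 0; 1 3.1 -6 3.5 0; 1 3.1 -6 3.5 0; 1 3.1 -6 3.5 0")

```text
time: 26.65
tool_pos: [0.461, 0.1919, 0.115]
ee_rot: [-3.138, 0.002, 1.671]
wrist_force: [0.5, 0.7, 0.2]
width: 0.0005
```

```bash
python3 avg.py
```

```text
F [ 0.25 -0.38  0.78] sd [0.48 0.28 0.52] T*10 [-0.36 -0.99  0.07] pos [462.69 192.7  117.57] along [55.1 61.6] Fax -0.4 Flat -0.21
```

servo_tool(series="1 0 0 0.5 0; 1 0 0 1 0; 1 0 0 1.2 0; 1 0 0 1.4 0; 1 0 0 1.6 0; 1 0 0 1.8 0; 1 0 0 2 0; 1 0 0 2.2 0; 1 0 0 2.4 0; 1 0 0 2.6 0; 1 0 0 2.8 0; 1 0 0 3 0; 1 0 0 3 0; 1 0 0 3 0")

```text
time: 28.12
tool_pos: [0.4619, 0.1932, 0.0864]
ee_rot: [3.141, -0.001, 1.672]
wrist_force: [-1.2, 3.0, 2.2]
width: 0.0004
```

```bash
python3 avg.py
```

```text
F [-0.6   2.39  3.09] sd [0.89 0.49 0.37] T*10 [ 4.63  1.47 -0.05] pos [462.11 192.76  86.47] along [54.7 62.2] Fax 2.44 Flat 0.36
```

servo_tool(series="1 0 0 0.2 0; 1 0 0 0.4 0; 1 0 0 0.6 0; 1 0 0 0.8 0; 1 0 0 0.9 0; 1 0 0 0.9 0; 1 0 0 0.9 0")

```text
time: 29.0
tool_pos: [0.462, 0.1923, 0.0771]
ee_rot: [3.142, 0.001, 1.671]
wrist_force: [0.9, -2.0, 2.7]
width: 0.0006
```

```bash
python3 avg.py; python3 look.py scene c; python3 look.py top d; cp pics/ttop.png pics/e1.png; python3 - <<'E'
from h import *
u,v,Q=wood('tscene','scene',.15,(215,330,280,420)); W=np.load('tscene.npy')[v,u]; k=np.isfinite(W[:,2]); W=W[k]
a=L(W)[:,0]; j=(W[:,2]>.08)&(a>-110)&(a<160); print(j.sum(),a[j].min(),a[j].max()); p=np.polyfit(a[j],W[j,2]*1e3,1); print(p,np.degrees(np.arctan(p[0])))
p=np.polyfit(a[j],W[j,2]*1e3,1)
E
```

```text
F [ 0.83 -1.22  1.84] sd [0.55 0.44 0.5 ] T*10 [-3.44 -2.34  0.11] pos [461.86 192.62  77.13] along [55.1 62.6] Fax -1.3 Flat -0.7
[0.46165068 0.19302165 0.07715491] [-3.14106551e+00 -4.90589112e-04  1.67185956e+00] [0.78683142 1.19372539 0.56789016] 0.0004741955303886723
[0.4615646  0.19318449 0.07716656] [-3.14096095e+00 -8.22541961e-04  1.67191429e+00] [0.17362652 0.04651373 1.99249389] 0.00040129867847636913
171 -52.05678766629003 94.32542780233767
[ -0.64048034 162.3595358 ] -32.63876326671954
```

View pics/c.png

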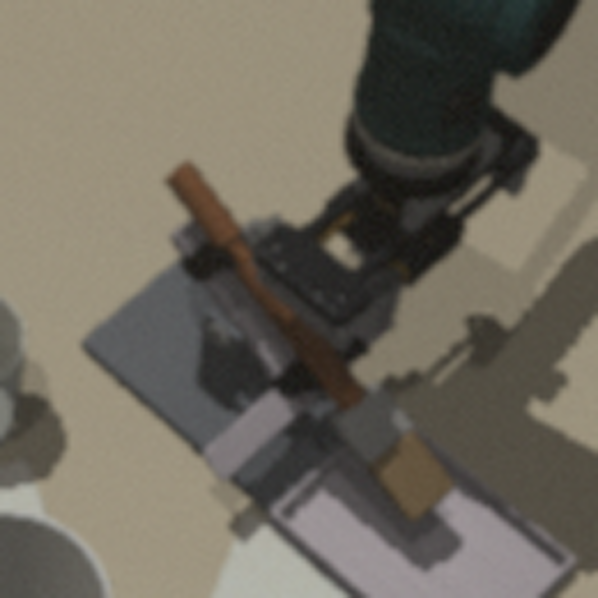

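The scene picture shows the brush sloping down to the tray with its bristle end at (420,480), and the jaw and clip sitting around the neck at (230,245). I retract and check the angle with the robot clear.

servo_tool(series="1 0 0 -1 0; 1 0 0 -4 0; 1 0 0 -8 0; 1 0 0 -12 0; 1 0 -4 -14 0; 1 0 -8 -14 0; 1 -4 -10 -14 0; 1 -8 -10 -14 0; 1 -12 -10 -14 0; 1 -16 -10 -14 0; 1 -20 -10 -14 0; 1 -24 -10 -14 0; 1 -28 -10 -14 0; 1 -32 -10 -14 0; 1 -36 -10 -14 0; 1 -36 -10 -14 0")

```text
time: 30.73
tool_pos: [0.3983, -0.181, 0.217]
ee_rot: [-3.14, 0.002, 1.664]
wrist_force: [0.3, 0.2, -0.1]
width: 0.0006
```

```bash
python3 avg.py; python3 look.py scene f; python3 look.py top g; python3 - <<'E'
from h import *
for n,box in(('scene',(215,330,280,420)),('top',(190,235,185,262))):
    u,v,Q=wood('t'+n,n,.15,box); W=np.load('t'+n+'.npy')[v,u]; W=W[np.isfinite(W[:,2])]
    l=L(W);a=l[:,0]; j=(W[:,2]>.07)&(abs(l[:,1])<15)
    for i in range(6):
        p=np.polyfit(a[j],W[j,2]*1e3,1); j&=abs(W[:,2]*1e3-np.polyval(p,a))<6
    print(n,j.sum(),a[j].min(),a[j].max(),'lat',l[j,1].mean(),'slope',np.degrees(np.arctan(p[0])),'perp from pivot',(np.polyval(p,0)-90)*np.cos(np.arctan(p[0])))
a=cv2.imread('pics/ttop.png')[180:260,140:260]; cv2.imwrite('pics/fin.png',np.vstack([cv2.resize(a,(600,400),interpolation=2)]))
A=cv2.imread('pics/top0.png').astype(int);B=cv2.imread('pics/ttop.png').astype(int)
d=(abs(A-B).max(2)>60).astype(np.uint8); d=cv2.morphologyEx(d,cv2.MORPH_OPEN,np.ones((3,3)))
print(cv2.connectedComponentsWithStats(d)[2].tolist())
E
```

```text
F [-0.16  0.12 -0.51] sd [0.48 0.52 0.43] T*10 [-0.41 -0.79 -0.28] pos [ 398.53 -175.19  217.49] along [-303.4  162.2] Fax 0.14 Flat 0.14
[ 0.39882642 -0.17394578  0.21779968] [3.14101029e+00 4.32841917e-05 1.67446247e+00] [-0.19117168 -0.80456029  0.0008357 ] 0.00044355156379886066
[ 0.39884628 -0.17406764  0.21779775] [3.14098536e+00 2.13923908e-04 1.67435449e+00] [-0.01708889  0.11862099 -0.57445691] 0.0002813999728223034
scene 243 -51.7602381868512 93.25283921569455 lat -3.5062494826546056 slope -32.19897960702067 perp from pivot 62.5451513791235
top 153 -58.159430213464624 90.31624524703977 lat -2.255655316774144 slope -32.23063484935853 perp from pivot 61.30004994044006
[[0, 0, 560, 420, 211403], [192, 203, 4, 5, 18], [206, 214, 13, 8, 70], [221, 215, 5, 5, 23], [169, 219, 24, 15, 225], [188, 218, 5, 5, 21], [225, 221, 148, 137, 7821], [198, 228, 3, 6, 18], [195, 239, 7, 11, 53], [241, 321, 29, 38, 194], [200, 330, 19, 11, 103], [295, 339, 201, 81, 11450], [134, 346, 74, 74, 3491], [473, 365, 4, 4, 14], [481, 368, 4, 7, 22], [207, 400, 5, 6, 21], [132, 405, 3, 3, 9], [209, 408, 25, 12, 244]]
```

View pics/fin.png

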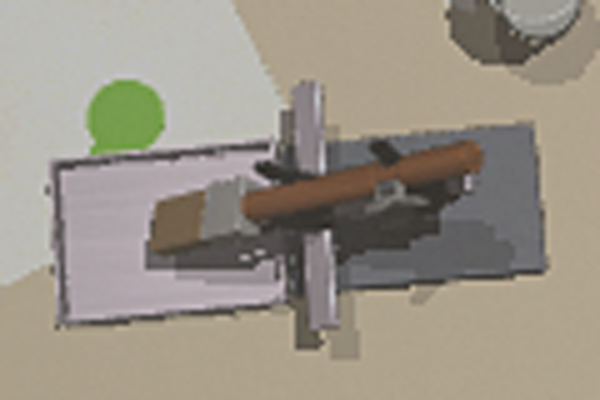

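```bash
python3 -c "
from bench import robot
print(robot.close_job())"
```

```text
the job is handed in; nothing more can be done
None
```

The brush is seated in the fork and clip, and the arm is pushed down to a slope of about 32°, bristles over the drip tray. I handed the job in at about 31 s of robot time; no verdict is reported.

- **Finding the neck:** I gripped the handle, lowered it into the fork, and slid it gently along the clip to feel both shoulders of the neck. The free play was about 6 mm, which matches the neck and clip sizes, so I centred it and pressed it past the jaw. Measured upward force stayed at about 6 N or less.
- **Seating:** After letting go, I pressed with closed fingers at both ends. The handle's top was at 152 mm near the clip (firm at 19 N) and at 152 mm near the fork, as it should be when home.
- **Tilt:** Both cameras measured the slope at 32.2° with the robot clear. By finger height I had estimated about 30.5°, so the two differ a little; I left it as "about 30". After tilting, the handle's top was 61–62.5 mm from the pivot, against 62 mm when seated.
- **Other things:** Comparing pictures before and after showed no sign that the other things had moved. Changes appeared only at the stand, at the brush's old place and around the robot.

One disagreement remained: camera and robot positions differed sideways by 3–4 mm near the stand. I relied on feel there.

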